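# Pry up the beam-offcut anvil and pack it

## Task

The short steel I-beam offcut that serves as a bench anvil needs packing on the side where the fulcrum block stands. Take the long pry bar, put its flat tip under the beam's top flange over the fulcrum block, and lever that side of the beam up; then slide the thin shim with the square grip, tip first, flat on the bench under the raised bottom edge, so that it reaches a good 10 mm or more underneath, and leave it there. The bar may stay in place; do not grip or push the beam with the gripper, and do not shove it about.

Things in the scene. Friction and masses are not known exactly. Their poses are not given: they have to be found in the camera images.
- beam: Rusty steel I-beam offcut, 1.7 kg, loose: 170 long (its x), 90 wide (y), 93 high. Flanges 5 thick, web 6 thick at y = 0; the top flange's underside is 88 above the bench. Origin: centre of its underside; z up. Pried on its -y side, it tips about its +y bottom edge and the -y bottom edge rises.
- fulcrum: Small upright steel block fixed to the bench at the beam's -y long side: 36 (its x, parallel to the beam's) by 30 by 70 high, the top a round ridge of radius 8 along its x. The ridge lies about 40 outside the beam's -y edge, 22 to the +x side of the beam's middle. Origin: centre of its underside.
- bar: Long pry bar, dark steel, 290 long, 0.87 kg, lying flat (the short cold chisel is another thing). Origin: on its flat underside below the centre of mass, where to grip; x points to the tip, z up. Shank 16 square; the tip at x = 185, its last 40 a blade 20 wide, 10 thick, flush below; x = -55 to -105 (the end) is a heavy head 32 square, flush below.
- bar_tip (a point): Tip end of the pry bar, on its underside; bar's axes. Level, with its underside 70 to 78 above the bench, the bar passes over the fulcrum and in under the top flange. With 20 of it under the flange, lowering the head to the bench (18 degree slope) lifts the beam's edge 10 to 15, and the heavy head keeps it up when let go.
- shim: Thin steel shim, 250 g: plate 100 long, 40 wide, 5 thick with an upright grip 20 square, its top 50 above the bench. Origin: underside below the grip's centre; x points to the tip, 85 ahead; the plate ends 15 behind; z up. The look-alike nearby, 22 thick, is too thick. There is room to slide it in along the beam's +y near beam x = -60.
- shim_tip (a point): Middle of the shim's leading edge, on its underside; same axes as the shim.
Mind the look-alikes: they are no part of the job. What is shaped like the shim but blue is not meant. What is shaped like the beam but purple is not meant.

How it is judged (in metres and radians):
On the way:
1. the bar, resting on the fulcrum block, holds the beam's edge up (angle between beam's own z axis and vertical above 0.07 rad and contact force between bar and fulcrum above 1 N and contact force between bar and beam above 1 N), for 0.2 s.
At the end, for the whole second after the job is handed in: Beam's fulcrum-side edge raised (beam tilted 2.3 to 23 degrees); shim flat on the bench (8 degrees, tip under 12 mm high), its tip 10 to 75 mm in under that edge and within 85 mm of the beam's middle lengthwise, its grip outside; beam and shim at rest (angle between beam's own z axis and vertical between 0.04 and 0.4 rad and y of shim_tip in the frame of beam between -0.035 and 0.03 m and x of shim_tip in the frame of beam between -0.085 and 0.085 m and y of shim in the frame of beam below -0.05 m and height (world z) of shim_tip below 0.012 m and angle between shim's own z axis and vertical below 0.15 rad and linear speed of each of shim, beam below 0.02 m/s); the robot touches nothing.
It fails at once if the gripper pushes or grips the beam (over 8 N) (contact force between the fingers and beam above 8 N).
It fails at once if the beam is shoved more than 50 mm away (distance of beam from where it was at the start of the episode above 0.05 m).
It also fails if it takes over 58 s, if anything falls off the work surface, if the arm or the gripper's body presses on something with over 40 N, if the wrist force passes 120 N, or if a joint passes its speed limit or range.

## Robot

A 7-joint arm with a two-finger parallel gripper is mounted at the origin on the work surface. World frame = base frame: x ahead of the robot, y to its left, z up, the work surface at z = 0. Lengths are in mm, angles in rad, forces in N, time in s.
With the tool pointing down it reaches from about 400 to 875 mm from the base axis. Payload 4.4 kg.
Tool frame: the origin (TCP) lies at the very end of the fingers, on their centre line; the grasp point (between the pads) lies 19 mm behind it; y points along the fingers, x is the direction in which the jaws open and shut, and the axes are right-handed (so a half turn about y gives the same grasp; the last joint's range is limited). The gripper opens to 85 mm and grips with 20 to 120 N. Pads are 22 mm wide; open, the fingers measure 114 mm over their backs; the gripper's body (76 mm by 85 mm) begins 54 mm behind the grasp point. The pads swing forward as they close: fully open they stand 13 mm farther back than shut.
Start: joints at [-1.403, 0.628, 0.038, 1.517, -0.027, 0.996, -0.02], TCP at [150.564, 632.336, 231.313] pointing down, gripper open.
Joint ranges: [-3.06, 3.06], [-0.37, 2.12], [-1.25, 1.32], [0.18, 2.47], [-1.1, 4.24], [0.23, 1.98], [-2.94, 2.94]. Speed limits (rad/s): [2.57, 2.57, 3.14, 3.14, 3.14, 3.14, 3.14].

## Interface

Orientations are given as [roll, pitch, yaw] about the fixed x, y, z axes, in that order (R = Rz(yaw) Ry(pitch) Rx(roll)).
In Python, from cell import readout, eyes, finish_job gives the robot as it stands. The module is installed in compiled form; this text tells all that it offers.
- The arm moves only by the tool apply_moves, never from a script. Its argument "commands" is a list that holds one entry, the list of rows, each a list of 6 numbers: the shift along the tool's x, y, z in units of 0.04 m (1.0 is 0.04 m), then the turn, a rotation vector about the tool's x, y, z in units of 5 degrees (1.0 is 5 degrees). A call has 1 to 8 rows; each row shifts and turns the pose as measured when the row begins, along the tool's axes as they then stand; what a row does not reach is not made up. A row lasts 1/12 s, in which the tool goes at most 41.7 mm and 7.16 degrees, less where a joint would pass 70% of its speed; a pose out of reach is approached as far as the arm can. A call with a number of a shift or a turn outside -1 to 1 is refused whole. A call with a gripper value outside its range is refused whole. "claw" is the finger opening in mm, from 0 to 85.4, set as the call begins (left out, the last holds). The fingers move at their own pace and stop on an object; the grip force is fixed at half the most. Time passes only in rows, so rows that do not move let the fingers close. It gives the time, the measured TCP pose, the force and the opening at its end, in the units of the state.
- readout.read_state(): the state, without advancing time (a new reading comes with each control period).
- eyes.get_image(name): name is "side" or "top"; returns a dict with "image" (420x560x3 uint8, red, green, blue), "mtx" (3x3 intrinsics, pixels), "k1" (the pictures are not rectified: a ray, as slopes to the right and down, at radius r is drawn at 1 + k1 r^2 times it, then the intrinsics apply), "rvec" (rotation vector, rad) and "tvec" (3), from world to camera coordinates, as OpenCV has them. Camera axes: x right, y down, z forward; pixel columns grow to the right and rows downward; lengths in mm; the calibration is good to about 2 mm. A picture is of the moment at which its call begins. There is no depth.
- finish_job(): hands the job in, once; it reports no verdict.
The state is a dict: "clock": time; "qpos": joint angles; "qd": joint speeds; "tau": joint torques, N m; "eef_pos": TCP position; "tool_rot": TCP orientation; "force": force on the tool from outside, world axes, zero at the start; "torque": the same for the moment, N m; "width": finger opening in mm.
Only numpy, scipy, OpenCV 4.12 (cv2) and the standard library are available. Lean on these libraries where they do the work, as an engineer would, in place of code of your own. Each camera call takes 0.05 s, during which the arm holds its last target. There are 200 camera calls.

## Working session

There is one attempt and no reset: what is moved stays moved. The work goes in short steps, Python scripts to look and compute and a tool call to move; the robot and the scene stay as the last step left them, time stands still between calls to the robot, and variables do not carry over. Pictures are saved under pics/ and viewed, about 8 in all and at most 12, crops included, and the job is handed in when it is done.

Besides the shell and the picture viewer there is one more tool, called by a JSON object that holds its "api" and its "payload", one argument or row to a line. apply_moves: Moves the arm, as the interface text tells. Shifts and turns lie within -1 to 1; 1 stands for 0.04 m of shift or 5 degrees of turn. Its arguments: {"type":"object","properties":{"commands":{"type":"array"},"claw":{"type":"number"}},"required":["commands"]}

```bash
mkdir -p pics; cat > h.py <<'E'
import numpy as np, cv2
from scipy.spatial.transform import Rotation as R
from cell import readout, eyes, finish_job
def cam(n):
    d=eyes.get_image(n); d['R']=cv2.Rodrigues(np.array(d['rvec'],float))[0]; d['t']=np.array(d['tvec'],float).ravel(); return d
def proj(d,P):
    p=np.atleast_2d(P)@d['R'].T+d['t']; s=p[:,:2]/p[:,2:]; s=s*(1+d['k1']*(s**2).sum(1,keepdims=True))
    return s@np.array(d['mtx'])[:2,:2].T+np.array(d['mtx'])[:2,2]
def px2w(d,uv,z):
    K=np.array(d['mtx']); q=(np.atleast_2d(uv)-K[:2,2])/K[[0,1],[0,1]]; s=q.copy()
    for _ in range(20): s=q/(1+d['k1']*(s**2).sum(1,keepdims=True))
    r=np.c_[s,np.ones(len(s))]@d['R']; c=-d['R'].T@d['t']
    return c+r*((z-c[2])/r[:,2:])
def save(d,f,box=None,k=1):
    im=d['image'][...,::-1]
    if box: x0,y0,x1,y1=box; im=im[y0:y1,x0:x1]
    if k!=1: im=cv2.resize(im,None,fx=k,fy=k,interpolation=cv2.INTER_CUBIC)
    cv2.imwrite('pics/'+f,im)
def st():
    s=readout.read_state(); return s
E
python3 - <<'E'
from h import *
import pickle
for n in('top','side'):
    d=cam(n); pickle.dump(d,open(n+'0.pkl','wb')); save(d,n+'0.png',k=1.4)
    print(n,-d['R'].T@d['t'],d['mtx'],d['k1'])
print(st())
E
```

```text
top [ 379.03446802  -71.72188366 1114.89704467] [[407.31827501   0.         278.64726398]
 [  0.         407.31827501 209.86431533]
 [  0.           0.           1.        ]] 0.039372344307279226
side [ 237.90276115 -799.77096316  556.27215851] [[442.34027291   0.         274.08318728]
 [  0.         442.34027291 211.63270074]
 [  0.           0.           1.        ]] -0.016853619040811386
{'clock': 0.1, 'qpos': array([-1.40281529,  0.62924305,  0.03845407,  1.51822943, -0.02699174,
        0.99628502, -0.01999184]), 'qd': array([-0.0003646 , -0.0006553 ,  0.0001734 , -0.00438496, -0.0001943 ,
        0.00112222,  0.00035629]), 'tau': array([ 3.43167012e-03, -5.64538014e+01,  1.23095434e+00, -1.93973851e+01,
        1.14265527e-02,  5.43929287e-03,  3.30878390e-05]), 'eef_pos': array([150.43071814, 631.80597686, 230.50040351]), 'tool_rot': array([-1.57082365,  0.00164641,  1.33702127]), 'force': array([ 0.15188863, -0.94388318,  0.11791073]), 'torque': array([ 0.06144686, -0.05054245,  0.003114  ]), 'width': 85.50290604310156}
```

View pics/top0.png

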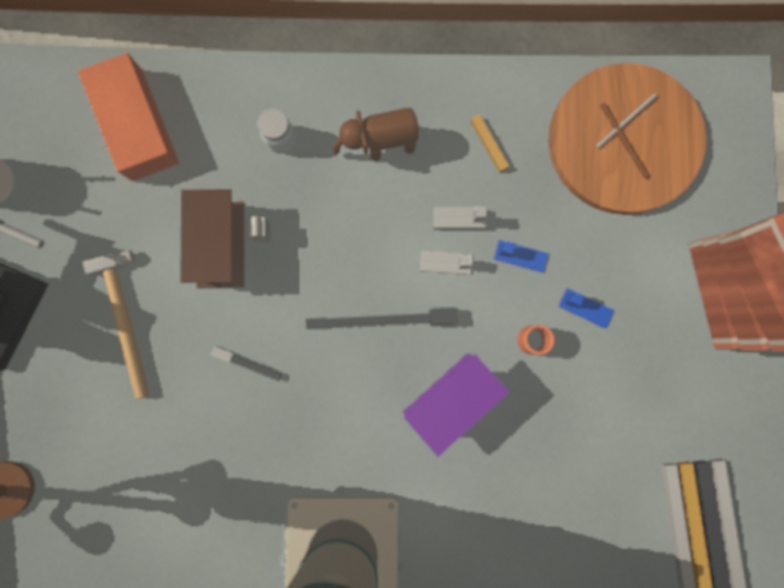

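View pics/side0.png

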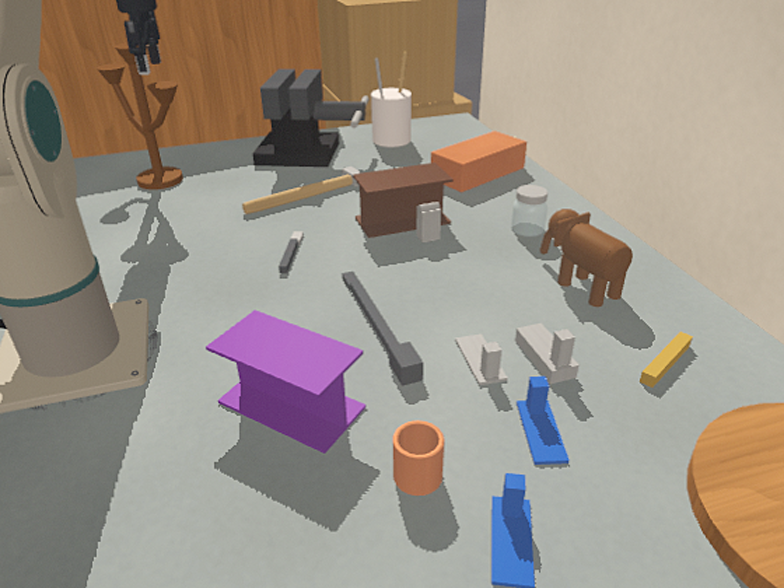

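Top view (view pixels): the beam is the brown I at (207,238), with a purple look-alike at (457,405). The fulcrum is at (258,227). The long bar runs from its tip at (307,323) to its head at (457,318), and the chisel is at (250,362). For the shim there are four candidates: thin grey (445,262), thick grey (460,217) and two blue (521,256) and (587,308). The side view shows that the one at (480,360) is thin, with lower x, and corresponds to top (445,262).

```bash
python3 - <<'E'
from h import *
import pickle
d=pickle.load(open('top0.pkl','rb')); s=pickle.load(open('side0.pkl','rb'))
f=lambda l,z:print(np.round(px2w(d,np.array(l)/1.4,z),0)[:,:2].tolist())
f([(181,190),(231,190),(231,282),(181,283)],93)
f([(258,227)],70)
f([(307,323)],5);f([(440,318),(457,318)],20)
f([(420,262)],5);f([(463,263),(480,217)],50)
a=d['image'][100:250,120:360]; b=s['image'][100:290,150:430]
im=np.vstack([cv2.resize(a,(800,500),interpolation=3)])
cv2.imwrite('pics/c_top.png',im[...,::-1])
cv2.imwrite('pics/c_side.png',cv2.resize(b,(800,543),interpolation=3)[...,::-1])
E
```

```text
[[662.0, 297.0], [664.0, 207.0], [495.0, 202.0], [493.0, 290.0]]
[[601.0, 162.0]]
[[427.0, 76.0]]
[[438.0, -181.0], [438.0, -213.0]]
[[549.0, -143.0]]
[[541.0, -221.0], [629.0, -254.0]]
```

View pics/c_top.png

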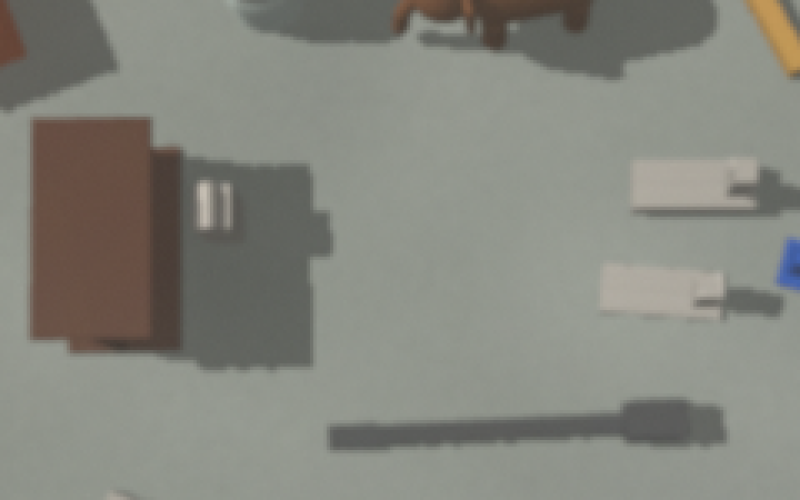

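View pics/c_side.png

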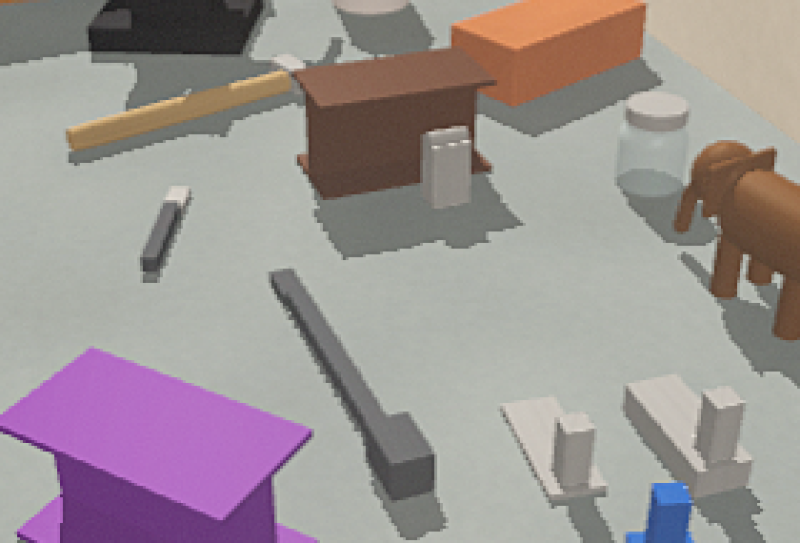

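```bash
cat > fit.py <<'E'
from h import *
from scipy.optimize import least_squares
def fit(obs,g):  # obs: list of (cam,uv,(x,y,z)); g x,y,yaw -> pose on bench
    def r(p):
        Rz=R.from_euler('z',p[2]).as_matrix(); o=[]
        for c,uv,X in obs: o.append(proj(c,Rz@np.array(X,float)+[p[0],p[1],0])[0]-uv)
        return np.ravel(o)
    s=least_squares(r,g,x_scale=[10,10,.1],loss='soft_l1'); return s.x,np.round(r(s.x).reshape(-1,2),1)
E
cat > m0.py <<'E'
from fit import *
import pickle
d=pickle.load(open('top0.pkl','rb')); s=pickle.load(open('side0.pkl','rb'))
T=lambda u,v,*X:(d,np.array([u/3.3333+120,v/3.3333+100]),X)
S=lambda u,v,*X:(s,np.array([u/2.857+150,v/2.857+100]),X)
O=dict(beam=([T(32,118,85,45,93),T(150,118,85,-45,93),T(151,339,-85,-45,93),T(31,339,-85,45,93),T(181,149,85,-45,5),T(180,350,-85,-45,5),S(323,107,-85,-45,93),S(495,82,85,-45,93),S(295,73,-85,45,93),S(463,50,85,45,93),S(327,199,-85,-45,0)],(580,250,0)),
ful=([T(233,181,18,-15,0),T(233,231,-18,-15,0),S(431,208,-18,-15,0),S(470,203,18,-15,0)],(600,162,0)),
bar=([T(329,425,185,-10,10),T(330,450,185,10,10),T(622,402,-55,-16,32),T(690,402,-105,-16,32),T(690,444,-105,16,32),T(622,440,-55,16,32),S(272,271,185,10,10),S(292,270,185,-10,10),S(387,460,-105,16,32),S(434,455,-105,-16,32),S(390,498,-105,16,0)],(430,-110,1.57)),
shim=([T(601,263,85,-20,5),T(600,311,85,20,5),T(724,270,-15,-20,5),T(722,320,-15,20,5),S(500,405,85,20,5),S(557,397,85,-20,5),S(553,500,-15,20,0),S(606,489,-15,-20,0)],(541,-221,1.57)))
for k,(o,g) in O.items():
    p,r=fit(o,g); print(k,np.round(p,3),r.tolist())
E
python3 m0.py
```

```text
beam [5.80856e+02 2.47647e+02 2.90000e-02] [[0.5, -0.5], [1.0, -1.0], [0.4, -0.9], [0.1, -0.3], [0.1, -1.3], [0.3, -0.5], [-2.1, -0.2], [-0.3, -1.0], [-2.1, -1.3], [-2.2, -1.8], [-2.3, 0.1]]
ful [6.12540e+02 1.76467e+02 1.20000e-02] [[0.3, 2.6], [0.1, 0.5], [1.2, -2.0], [0.3, -2.4]]
bar [ 437.374 -107.118    1.624] [[-0.2, -0.8], [-0.3, -0.9], [0.9, -0.6], [-0.8, -1.4], [-0.1, -2.0], [1.5, 0.0], [-1.6, -0.1], [-0.6, -1.4], [-0.2, 1.9], [-0.4, -0.5], [-1.2, 1.8]]
shim [ 548.867 -229.539    1.516] [[0.9, -0.7], [0.3, -0.7], [0.1, -0.4], [0.0, -1.1], [-0.3, -0.4], [-1.8, -0.7], [-1.3, 0.3], [0.2, 0.5]]
```

```bash
cat > plan.py <<'E'
from h import *
import sys
# usage: plan.py x y z yaw [slope_rad about world x] : rows from the present pose in units
def plan(pos,rpy,step=0.9):
    s=st(); p0=np.array(s['eef_pos']); r0=R.from_euler('xyz',s['tool_rot']); r1=R.from_euler('xyz',rpy)
    dv=(r0.inv()*r1).as_rotvec(); D=np.array(pos)-p0
    n=int(np.ceil(max(np.linalg.norm(D)/40,np.degrees(np.linalg.norm(dv))/5)/step)) or 1
    print('t',round(s['clock'],2),'pos',p0.round(1),'rpy',np.round(s['tool_rot'],3),'F',np.round(s['force'],1),'w',round(s['width'],1),'q',np.round(s['qpos'],2),'n',n)
    for i in range(n):
        ri=r0*R.from_rotvec(dv*i/n)
        print(np.r_[ri.inv().apply(D/n)/40,np.degrees(dv)/n/5].round(2).tolist())
if __name__=='__main__':
    a=list(map(float,sys.argv[1:])); plan(a[:3],(R.from_euler('x',a[4] if len(a)>4 else 0)*R.from_euler('xyz',[-np.pi/2,0,a[3]])).as_euler('xyz'))
E
python3 plan.py 400 250 230 .053
```

```text
t 0.1 pos [150.4 631.8 230.5] rpy [-1.571  0.002  1.337] F [ 0.2 -0.9  0.1] w 85.5 q [-1.4   0.63  0.04  1.52 -0.03  1.   -0.02] n 17
[-0.46, 0.0, -0.49, 0.0, 0.87, -0.0]
[-0.42, 0.0, -0.52, 0.0, 0.87, -0.0]
[-0.38, 0.0, -0.55, 0.0, 0.87, -0.0]
[-0.34, 0.0, -0.58, 0.0, 0.87, -0.0]
[-0.3, 0.0, -0.6, 0.0, 0.87, -0.0]
[-0.25, 0.0, -0.62, 0.0, 0.87, -0.0]
[-0.2, 0.0, -0.64, 0.0, 0.87, -0.0]
[-0.15, 0.0, -0.65, 0.0, 0.87, -0.0]
[-0.1, 0.0, -0.66, 0.0, 0.87, -0.0]
[-0.05, 0.0, -0.67, 0.0, 0.87, -0.0]
[-0.0, 0.0, -0.67, 0.0, 0.87, -0.0]
[0.05, 0.0, -0.67, 0.0, 0.87, -0.0]
[0.1, 0.0, -0.66, 0.0, 0.87, -0.0]
[0.15, 0.0, -0.65, 0.0, 0.87, -0.0]
[0.2, 0.0, -0.64, 0.0, 0.87, -0.0]
[0.25, 0.0, -0.62, 0.0, 0.87, -0.0]
[0.29, 0.0, -0.6, 0.0, 0.87, -0.0]
```

{"api": "apply_moves", "payload": {
  "commands": [
    [[-0.46, 0, -0.49, 0, 0.87, 0], [-0.42, 0, -0.52, 0, 0.87, 0], [-0.38, 0, -0.55, 0, 0.87, 0], [-0.34, 0, -0.58, 0, 0.87, 0], [-0.3, 0, -0.6, 0, 0.87, 0], [-0.25, 0, -0.62, 0, 0.87, 0], [-0.2, 0, -0.64, 0, 0.87, 0], [-0.15, 0, -0.65, 0, 0.87, 0]]
  ],
  "claw": 60
}}

```text
clock: 0.77
eef_pos: [263.0, 447.9, 225.7]
tool_rot: [-1.568, 0.008, 0.715]
force: [0.3, 0.7, -0.2]
width: 59.9
```

{"api": "apply_moves", "payload": {
  "commands": [
    [[-0.1, 0, -0.66, 0, 0.87, 0], [-0.05, 0, -0.67, 0, 0.87, 0], [0, 0, -0.67, 0, 0.87, 0], [0.05, 0, -0.67, 0, 0.87, 0], [0.1, 0, -0.66, 0, 0.87, 0], [0.15, 0, -0.65, 0, 0.87, 0], [0.2, 0, -0.64, 0, 0.87, 0], [0.25, 0, -0.62, 0, 0.87, 0]]
  ]
}}

```text
clock: 1.43
eef_pos: [377.5, 254.3, 224.3]
tool_rot: [-1.576, 0.01, 0.077]
force: [0.4, 0.9, -0.5]
width: 60.0
```

```bash
python3 plan.py 437 -107 80 .053
```

```text
t 1.43 pos [377.5 254.3 224.3] rpy [-1.576  0.01   0.077] F [ 0.4  0.9 -0.5] w 60.0 q [-0.96  0.39  0.41  2.04 -0.23  0.76 -0.33] n 11
[0.07, 0.33, -0.83, 0.01, 0.03, -0.01]
[0.08, 0.33, -0.83, 0.01, 0.03, -0.01]
[0.08, 0.33, -0.83, 0.01, 0.03, -0.01]
[0.08, 0.33, -0.83, 0.01, 0.03, -0.01]
[0.08, 0.33, -0.83, 0.01, 0.03, -0.01]
[0.08, 0.33, -0.83, 0.01, 0.03, -0.01]
[0.08, 0.33, -0.83, 0.01, 0.03, -0.01]
[0.09, 0.33, -0.83, 0.01, 0.03, -0.01]
[0.09, 0.33, -0.83, 0.01, 0.03, -0.01]
[0.09, 0.33, -0.83, 0.01, 0.03, -0.01]
[0.09, 0.33, -0.83, 0.01, 0.03, -0.01]
```

{"api": "apply_moves", "payload": {
  "commands": [
    [[0.07, 0.33, -0.83, 0.01, 0.03, 0], [0.08, 0.33, -0.83, 0, 0.03, 0], [0.08, 0.33, -0.83, 0, 0.03, 0], [0.08, 0.33, -0.83, 0, 0.03, 0], [0.08, 0.33, -0.83, 0, 0.03, 0], [0.08, 0.33, -0.83, 0, 0.03, 0], [0.08, 0.33, -0.83, 0, 0.03, 0], [0.09, 0.33, -0.83, 0, 0.03, 0]]
  ]
}}

```text
clock: 2.1
eef_pos: [425.0, -17.1, 116.6]
tool_rot: [-1.572, 0.001, 0.059]
force: [1.8, -0.4, -0.2]
width: 59.6
```

{"api": "apply_moves", "payload": {
  "commands": [
    [[0.09, 0.33, -0.83, 0, 0.03, 0], [0.09, 0.33, -0.83, 0, 0.03, 0], [0.09, 0.33, -0.83, 0, 0.03, 0], [0, 0, 0, 0, 0, 0]]
  ]
}}

```text
clock: 2.43
eef_pos: [441.2, -128.8, 72.7]
tool_rot: [-1.575, 0.002, 0.04]
force: [-0.2, -0.7, 0.0]
width: 60.2
```

```bash
python3 plan.py 437 -107 4 .053; python3 -c "
from h import *
d=cam('top');s=cam('side')
a=cv2.resize(d['image'][170:290,200:360],(400,300),interpolation=3);b=cv2.resize(s['image'][150:300,220:380],(320,300),interpolation=3)
cv2.imwrite('pics/g1.png',np.hstack([a,b])[...,::-1])"
```

```text
t 2.43 pos [ 441.2 -128.8   72.7] rpy [-1.575  0.002  0.04 ] F [-0.2 -0.7  0. ] w 60.2 q [ 0.09  0.65  0.18  2.17 -0.32  0.34  0.58] n 3
[-0.03, 0.57, 0.19, 0.02, -0.05, -0.01]
[-0.03, 0.57, 0.18, 0.02, -0.05, -0.01]
[-0.03, 0.57, 0.18, 0.02, -0.05, -0.01]
```

View pics/g1.png

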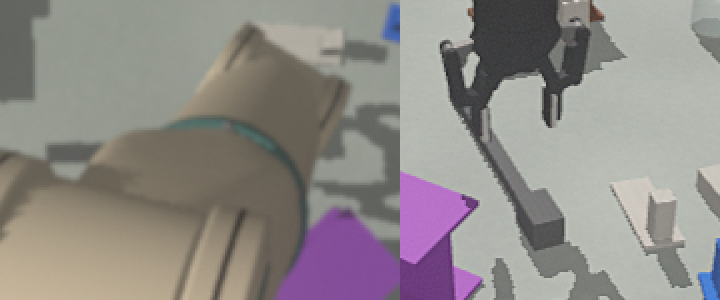

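The side crop (right half) shows the open fingers above the shank, on either side of it. The top view is blocked by the arm. I'll descend.

{"api": "apply_moves", "payload": {
  "commands": [
    [[-0.04, 0.5, 0.2, 0.02, -0.05, 0], [-0.03, 0.5, 0.2, 0, -0.05, 0], [-0.03, 0.4, 0.18, 0, -0.05, 0], [0, 0.15, 0, 0, 0, 0], [0, 0, 0, 0, 0, 0]]
  ]
}}

```text
clock: 2.95
eef_pos: [433.8, -93.2, 19.9]
tool_rot: [-1.557, 0.009, 0.066]
force: [-0.9, -0.2, 0.1]
width: 59.8
```

```bash
python3 plan.py 437 -107 4 .053
```

```text
t 2.95 pos [433.8 -93.2  19.9] rpy [-1.557  0.009  0.066] F [-0.9 -0.2  0.1] w 59.8 q [ 0.02  0.76  0.21  2.22 -0.71  0.24  0.93] n 1
[0.06, 0.39, -0.35, -0.16, 0.15, -0.11]
```

{"api": "apply_moves", "payload": {
  "commands": [
    [[0.06, 0.2, -0.35, -0.1, 0.1, -0.1], [0.03, 0.15, 0, 0, 0, 0], [0, 0, 0, 0, 0, 0]]
  ]
}}

```text
clock: 3.2
eef_pos: [439.1, -101.2, 6.7]
tool_rot: [-1.563, -0.0, 0.066]
force: [0.5, 0.8, -0.8]
width: 60.2
```

```bash
python3 plan.py 437 -107 4 .053
```

```text
t 3.2 pos [ 439.1 -101.2    6.7] rpy [-1.563 -0.     0.066] F [ 0.5  0.8 -0.8] w 60.2 q [ 0.    0.8   0.25  2.22 -0.92  0.24  1.16] n 1
[-0.06, 0.07, -0.14, -0.09, 0.15, 0.0]
```

{"api": "apply_moves", "payload": {
  "commands": [
    [[-0.05, 0.06, -0.12, -0.05, 0.1, 0], [0, 0, 0, 0, 0, 0], [0, 0, 0, 0, 0, 0], [0, 0, 0, 0, 0, 0], [0, 0, 0, 0, 0, 0], [0, 0, 0, 0, 0, 0]]
  ],
  "claw": 5
}}

```text
clock: 3.7
eef_pos: [438.2, -100.9, 6.9]
tool_rot: [-1.564, -0.002, 0.065]
force: [-0.0, 0.7, -8.1]
width: 14.0
```

```bash
python3 plan.py 480 -60 120 .053
```

```text
t 3.7 pos [ 438.2 -100.9    6.9] rpy [-1.564 -0.002  0.065] F [-0.   0.7 -8.1] w 14.0 q [-0.01  0.8   0.27  2.22 -0.97  0.24  1.2 ] n 4
[0.28, -0.71, 0.24, -0.02, 0.03, 0.01]
[0.28, -0.71, 0.24, -0.02, 0.03, 0.01]
[0.28, -0.71, 0.24, -0.02, 0.03, 0.01]
[0.28, -0.71, 0.24, -0.02, 0.03, 0.01]
```

{"api": "apply_moves", "payload": {
  "commands": [
    [[0.1, -0.5, 0.05, 0, 0, 0], [0.28, -0.6, 0.1, 0, 0, 0], [0.5, -0.6, 0.1, 0, 0, 0], [0.6, -0.3, 0.1, 0, 0, 0], [0.6, 0, 0.1, 0, 0, 0], [0.6, 0, 0.1, 0, 0, 0], [0, 0, 0, 0, 0, 0]]
  ]
}}

```text
clock: 4.28
eef_pos: [539.3, -67.3, 86.0]
tool_rot: [-1.557, 0.016, 0.062]
force: [2.0, 0.0, -8.6]
width: 13.9
```

```bash
python3 plan.py 608 -60 81 .053
```

```text
t 4.28 pos [539.3 -67.3  86. ] rpy [-1.557  0.016  0.062] F [ 2.   0.  -8.6] w 13.9 q [-0.31  0.79  0.63  1.93 -0.74  0.68  0.84] n 2
[0.86, 0.05, 0.04, -0.08, 0.05, -0.09]
[0.86, 0.06, 0.04, -0.08, 0.05, -0.09]
```

{"api": "apply_moves", "payload": {
  "commands": [
    [[0.7, 0.02, 0.03, -0.06, 0.15, -0.05], [0.7, 0.05, 0.03, -0.06, 0.15, -0.05], [0.3, 0.02, 0, 0, 0.05, -0.05], [0, 0, 0, 0, 0, 0], [0, 0, 0, 0, 0, 0]]
  ]
}}

```text
clock: 4.7
eef_pos: [602.3, -55.2, 74.3]
tool_rot: [-1.563, 0.02, 0.034]
force: [-1.0, 0.1, -9.3]
width: 14.2
```

```bash
python3 plan.py 612 -60 81 .03;  python3 -c "
from h import *
import pickle
d=cam('top');s=cam('side'); pickle.dump((d,s,st()),open('v1.pkl','wb'))
a=cv2.resize(d['image'][110:230,110:310],(800,480),interpolation=3)[:,:480];b=cv2.resize(s['image'][80:240,230:390],(480,480),interpolation=3)
a=cv2.resize(d['image'][120:240,120:240],(400,400),interpolation=3);b=cv2.resize(s['image'][110:210,240:340],(400,400),interpolation=3)
cv2.imwrite('pics/v1.png',np.hstack([a,b])[...,::-1])"
```

```text
t 4.7 pos [602.3 -55.2  74.3] rpy [-1.563  0.02   0.034] F [-1.   0.1 -9.3] w 14.2 q [-0.33  0.88  0.65  1.76 -0.73  0.78  0.73] n 1
[0.24, -0.17, -0.13, -0.09, 0.04, -0.23]
```

View pics/v1.png

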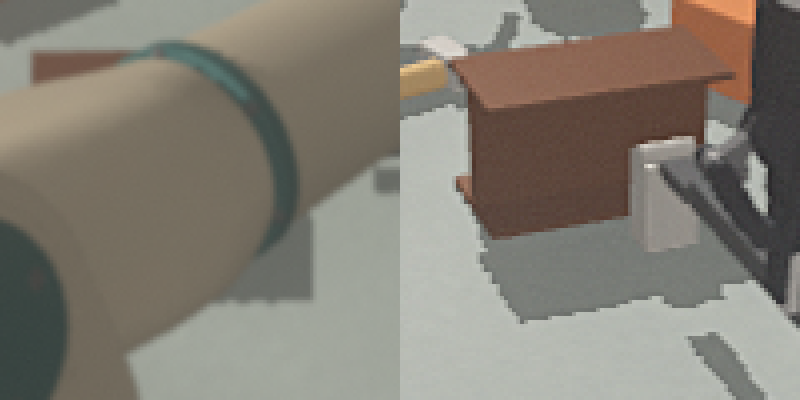

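```bash
python3 - <<'E'
from h import *
import pickle
d,s,q=pickle.load(open('v1.pkl','rb'))
w=lambda u,v,z:px2w(s,[(u-400)/4+240,v/4+110],z)[0].round(0)
print('ridge',w(632,149,70),w(692,139,70),'front bottom',w(646,250,0),w(697,243,0))
print('beam -y top',w(487,107,93),w(734,75,93),'bot',w(495,238,0))
def P(X): 
    u=proj(s,X)[0]; return ((u-[240,110])*4+[400,0]).round(0)
p=np.array(q['eef_pos']); Rz=R.from_rotvec([0,0,q['tool_rot'][2]+np.pi/2])
for X in [(185,10,0),(185,10,10),(185,-10,10)]:
    print('tip pred',X,P(Rz.apply(X)+[p[0],p[1]-6,p[2]-6.9]))
d0=pickle.load(open('top0.pkl','rb'))
# predicted fulcrum in c_top for ridge at (605,163)
for c in [(605,163)]:
  for X in [(18,-15,0),(-18,-15,0),(18,0,70),(-18,0,70),(18,-8,64),(18,8,64)]:
    print(X,((proj(d0,np.array(X)+[c[0],c[1],0])[0]-[120,100])*3.333).round(0),P(np.array(X)+[c[0],c[1],0]))
E
```

```text
ridge [582. 161.  70.] [623. 162.  70.] front bottom [590. 153.   0.] [625. 151.   0.]
beam -y top [500. 202.  93.] [666. 198.  93.] bot [502. 200.   0.]
tip pred (185, 10, 0) [657. 177.]
tip pred (185, 10, 10) [657. 162.]
tip pred (185, -10, 10) [688. 157.]
(18, -15, 0) [250. 199.] [696. 246.]
(-18, -15, 0) [249. 242.] [644. 254.]
(18, 0, 70) [214. 179.] [691. 138.]
(-18, 0, 70) [212. 225.] [638. 146.]
(18, -8, 64) [226. 181.] [695. 152.]
(18, 8, 64) [205. 181.] [686. 142.]
```

{"api": "apply_moves", "payload": {
  "commands": [
    [[0.2, -0.2, 0.2, -0.03, 0.04, -0.23], [0.05, -0.05, 0.2, 0, 0, 0], [0, 0, 0.2, 0, 0, 0], [0, 0, 0, 0, 0, 0], [0, 0, 0, 0, 0, 0]]
  ]
}}

```text
clock: 5.22
eef_pos: [607.8, -28.5, 85.7]
tool_rot: [-1.563, 0.003, 0.026]
force: [0.8, -0.1, -8.7]
width: 13.8
```

```bash
python3 plan.py 608.5 10 81 .03 .007
```

```text
t 5.22 pos [607.8 -28.5  85.7] rpy [-1.563  0.003  0.026] F [ 0.8 -0.1 -8.7] w 13.8 q [-0.38  0.86  0.66  1.77 -0.73  0.78  0.69] n 2
[0.02, 0.06, 0.48, -0.01, -0.02, -0.02]
[0.02, 0.06, 0.48, -0.01, -0.02, -0.02]
```

{"api": "apply_moves", "payload": {
  "commands": [
    [[0, 0.1, 0.25, 0, -0.02, 0], [0, 0.03, 0.25, 0, 0, 0], [0, 0, 0.2, 0, 0, 0], [0, 0, 0.1, 0, 0, 0], [0, 0, 0, 0, 0, 0], [0, 0, 0, 0, 0, 0]]
  ]
}}

```text
clock: 5.72
eef_pos: [606.0, 8.8, 79.9]
tool_rot: [-1.561, 0.004, 0.03]
force: [0.3, 0.2, -7.6]
width: 13.7
```

```bash
python3 plan.py 607 43 81 .03 .007;  python3 -c "
from h import *
import pickle
s=cam('side'); pickle.dump((s,st()),open('v2.pkl','wb'))
cv2.imwrite('pics/v2.png',cv2.resize(s['image'][110:200,250:370],(800,600),interpolation=3)[...,::-1])"
```

```text
t 5.72 pos [606.    8.8  79.9] rpy [-1.561  0.004  0.03 ] F [ 0.3  0.2 -7.6] w 13.7 q [-0.44  0.87  0.66  1.77 -0.75  0.77  0.64] n 1
[0.05, -0.02, 0.85, -0.03, -0.01, -0.05]
```

View pics/v2.png

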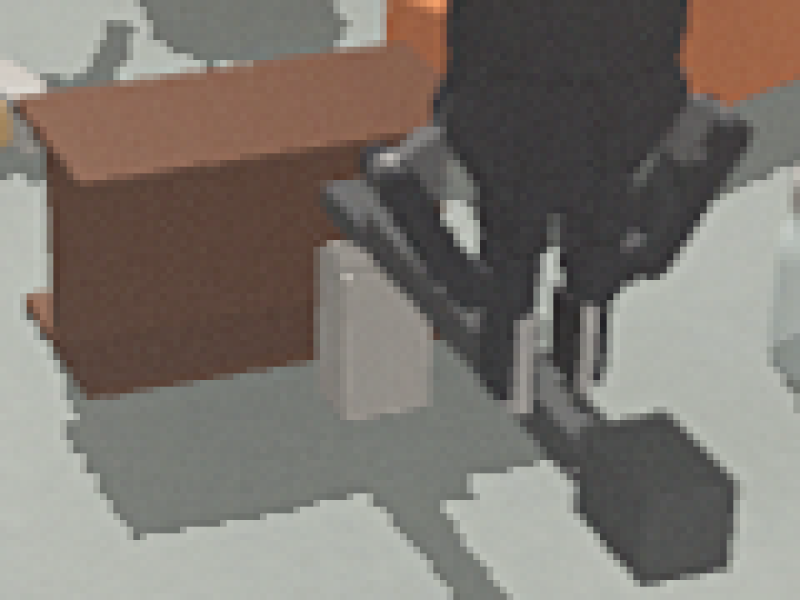

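```bash
python3 - <<'E'
from h import *
import pickle
s,q=pickle.load(open('v2.pkl','rb'))
P=lambda X:((proj(s,X)[0]-[250,110])*6.667).round(0)
p=np.array(q['eef_pos']); Rz=R.from_rotvec([0,0,q['tool_rot'][2]+np.pi/2])
for dz in (0,4):
 for X in [(185,10,0),(185,10,10),(185,-10,10),(145,10,10),(-105,16,0),(-105,16,32),(-105,-16,32),(-55,16,32)]:
    print(dz,X,P(Rz.apply(X)+[p[0],p[1]-6,p[2]-6.9+dz]))
for X in [(585,163,70),(622,163,70),(500,202,93)]: print(P(X))
E
```

```text
0 (185, 10, 0) [317. 210.]
0 (185, 10, 10) [317. 186.]
0 (185, -10, 10) [365. 178.]
0 (145, 10, 10) [355. 228.]
0 (-105, 16, 0) [637. 586.]
0 (-105, 16, 32) [645. 496.]
0 (-105, -16, 32) [740. 478.]
0 (-55, 16, 32) [574. 421.]
4 (185, 10, 0) [317. 200.]
4 (185, 10, 10) [317. 176.]
4 (185, -10, 10) [366. 169.]
4 (145, 10, 10) [356. 218.]
4 (-105, 16, 0) [638. 575.]
4 (-105, 16, 32) [646. 485.]
4 (-105, -16, 32) [741. 467.]
4 (-55, 16, 32) [574. 410.]
[324. 245.]
[416. 231.]
[ 79. 179.]
```

The tip sits above the ridge at view (322,185)-(325,208). That is within 1 px of the prediction, so the underside is at about 73 mm. I'll insert it now.

{"api": "apply_moves", "payload": {
  "commands": [
    [[0.03, -0.02, 0.2, -0.03, 0, -0.05], [0, 0, 0.2, 0, 0, 0], [0, 0, 0.2, 0, 0, 0], [0, 0, 0.1, 0, 0, 0], [0, 0, 0, 0, 0, 0], [0, 0, 0, 0, 0, 0]]
  ]
}}

```text
clock: 6.27
eef_pos: [606.7, 39.0, 81.2]
tool_rot: [-1.565, -0.001, 0.028]
force: [-1.1, -0.5, -7.9]
width: 13.7
```

```bash
python3 plan.py 606 44 81 .03 .007
```

```text
t 6.27 pos [606.7  39.   81.2] rpy [-1.565e+00 -1.000e-03  2.800e-02] F [-1.1 -0.5 -7.9] w 13.7 q [-0.49  0.87  0.67  1.77 -0.75  0.77  0.59] n 1
[-0.01, 0.0, 0.13, 0.01, -0.02, 0.01]
```

{"api": "apply_moves", "payload": {
  "commands": [
    [[0, 0.05, 0.1, 0, 0, 0], [0, 0.05, 0, 0, 0, 0], [0, 0, 0, 0, 0, 0], [0, 0.16, -0.01, 0.6, 0, 0], [0, 0.16, -0.01, 0.6, 0, 0], [0, 0, 0, 0, 0, 0]]
  ]
}}

```text
clock: 6.77
eef_pos: [607.0, 43.0, 63.4]
tool_rot: [-1.459, -0.003, 0.031]
force: [-0.1, -1.9, -7.6]
width: 13.5
```

```bash
python3 plan.py 606 44 60 .03 .15
```

```text
t 6.77 pos [607.   43.   63.4] rpy [-1.459 -0.003  0.031] F [-0.1 -1.9 -7.6] w 13.5 q [-0.39  0.87  0.57  1.78 -0.83  0.76  0.7 ] n 1
[-0.02, 0.09, 0.02, 0.44, 0.01, -0.02]
```

{"api": "apply_moves", "payload": {
  "commands": [
    [[0, 0.16, -0.01, 0.6, 0, 0], [0, 0.16, -0.01, 0.6, 0, 0], [0, 0.08, 0, 0.3, 0, 0], [0, 0, 0, 0, 0, 0], [0, 0, 0, 0, 0, 0]]
  ]
}}

```text
clock: 7.18
eef_pos: [607.9, 44.5, 48.9]
tool_rot: [-1.328, -0.004, 0.033]
force: [-1.2, 2.5, -6.1]
width: 13.8
```

```bash
python3 plan.py 606 44 60 .03 .3;  python3 -c "
from h import *
import pickle
s=cam('side'); pickle.dump((s,st()),open('v3.pkl','wb'))
cv2.imwrite('pics/v3.png',cv2.resize(s['image'][110:215,240:380],(800,600),interpolation=3)[...,::-1])"
```

```text
t 7.18 pos [607.9  44.5  48.9] rpy [-1.328 -0.004  0.033] F [-1.2  2.5 -6.1] w 13.8 q [-0.26  0.88  0.46  1.78 -0.91  0.79  0.82] n 1
[-0.05, -0.27, 0.06, 0.65, 0.03, -0.07]
```

View pics/v3.png

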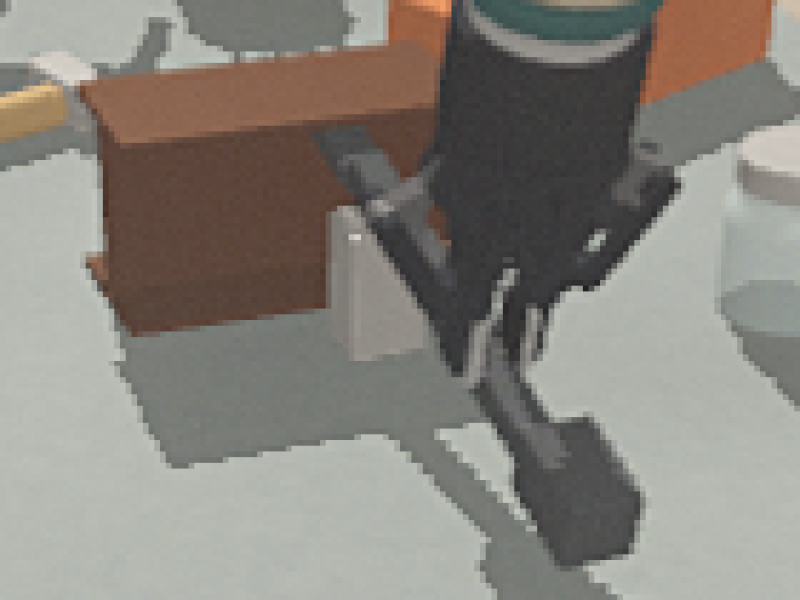

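The tip is under the flange at view (315,130), with the bar over the fulcrum at about a 13.5° slope and the head still about 16 mm up. I'll keep levering.

{"api": "apply_moves", "payload": {
  "commands": [
    [[0, 0.14, -0.01, 0.5, 0, -0.03], [0, 0.08, 0, 0.3, 0, 0], [0, 0.03, 0, 0.1, 0, 0], [0, 0, 0, 0, 0, 0], [0, 0, 0, 0, 0, 0], [0, 0, 0, 0, 0, 0]]
  ]
}}

```text
clock: 7.73
eef_pos: [609.1, 46.2, 40.2]
tool_rot: [-1.258, -0.009, 0.039]
force: [-1.0, 0.4, -6.1]
width: 14.3
```

```bash
python3 plan.py 606 44 60 .03 .3;  python3 -c "
from h import *
import pickle
s=cam('side'); pickle.dump((s,st()),open('v4.pkl','wb'))
cv2.imwrite('pics/v4.png',cv2.resize(s['image'][110:215,240:380],(800,600),interpolation=3)[...,::-1])"
```

```text
t 7.73 pos [609.1  46.2  40.2] rpy [-1.258 -0.009  0.039] F [-1.   0.4 -6.1] w 14.3 q [-0.19  0.9   0.41  1.77 -0.95  0.81  0.9 ] n 1
[-0.07, -0.49, 0.1, -0.15, 0.11, -0.03]
```

View pics/v4.png

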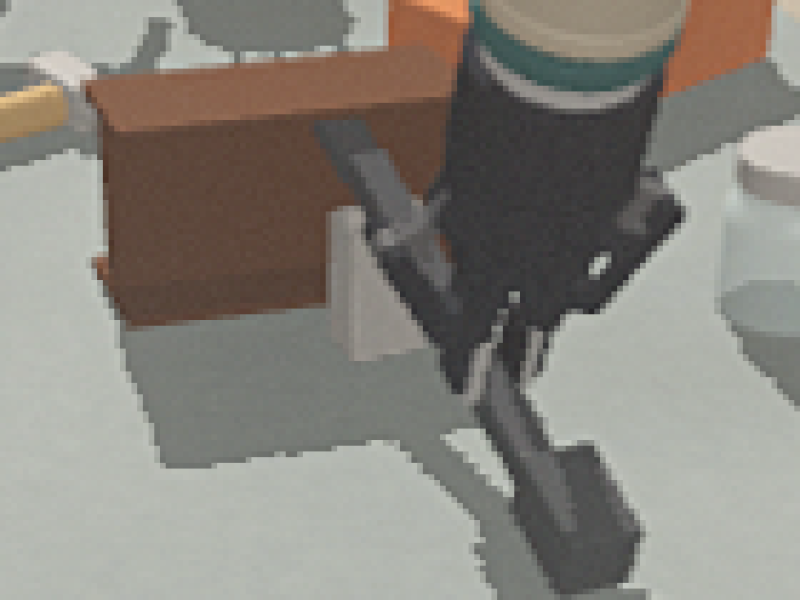

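The beam's near flange edge rose from row 142 to row 130, and the bar is at 17.9° with its head at the bench. I'll release and retract.

{"api": "apply_moves", "payload": {
  "commands": [
    [[0, 0, 0, 0, 0, 0], [0, 0, 0, 0, 0, 0], [0, 0, 0, 0, 0, 0], [0, 0, 0, 0, 0, 0]]
  ],
  "claw": 36
}}

```text
clock: 8.12
eef_pos: [613.3, 46.9, 43.7]
tool_rot: [-1.258, -0.018, 0.037]
force: [0.4, 0.2, -0.2]
width: 36.3
```

{"api": "apply_moves", "payload": {
  "commands": [
    [[0, -0.3, 0, 0, 0, 0], [0, -0.6, 0, 0, 0, 0], [0, -0.8, 0, 0, 0, 0], [0, -0.8, 0, 0, 0, 0], [0, -0.8, 0, 0, 0, 0], [0, -0.5, 0, 0, 0, 0]]
  ]
}}

```text
clock: 8.62
eef_pos: [610.9, -0.8, 195.1]
tool_rot: [-1.256, -0.012, 0.038]
force: [0.9, 0.0, 0.0]
width: 35.8
```

```bash
python3 plan.py 549 -229 140 -0.055
```

```text
t 8.62 pos [610.9  -0.8 195.1] rpy [-1.256 -0.012  0.038] F [0.9 0.  0. ] w 35.8 q [-0.19  0.71  0.54  1.67 -0.75  1.08  0.74] n 7
[-0.25, -0.07, -0.83, -0.52, 0.15, -0.0]
[-0.24, -0.03, -0.83, -0.52, 0.15, -0.0]
[-0.23, 0.01, -0.84, -0.52, 0.15, -0.0]
[-0.22, 0.05, -0.84, -0.52, 0.15, -0.0]
[-0.21, 0.08, -0.84, -0.52, 0.15, -0.0]
[-0.2, 0.12, -0.84, -0.52, 0.15, -0.0]
[-0.19, 0.16, -0.83, -0.52, 0.15, -0.0]
```

{"api": "apply_moves", "payload": {
  "commands": [
    [[-0.25, -0.07, -0.8, -0.52, 0.15, 0], [-0.24, -0.03, -0.8, -0.52, 0.15, 0], [-0.23, 0, -0.8, -0.52, 0.15, 0], [-0.22, 0.05, -0.8, -0.52, 0.15, 0], [-0.21, 0.08, -0.8, -0.52, 0.15, 0], [-0.2, 0.1, -0.8, -0.52, 0.15, 0], [-0.1, 0.1, -0.6, -0.4, 0.1, 0], [0, 0, 0, 0, 0, 0]]
  ],
  "claw": 50
}}

```text
clock: 9.28
eef_pos: [557.1, -228.0, 164.7]
tool_rot: [-1.58, -0.026, -0.058]
force: [0.8, -0.5, -0.3]
width: 50.1
```

```bash
python3 plan.py 549 -229 80 -0.055
```

```text
t 9.28 pos [ 557.1 -228.   164.7] rpy [-1.58  -0.026 -0.058] F [ 0.8 -0.5 -0.3] w 50.1 q [-0.08  0.73  0.71  1.76 -0.62  0.85  0.85] n 3
[-0.09, 0.7, -0.01, 0.03, -0.01, 0.1]
[-0.08, 0.7, -0.01, 0.03, -0.01, 0.1]
[-0.07, 0.71, -0.01, 0.03, -0.01, 0.1]
```

{"api": "apply_moves", "payload": {
  "commands": [
    [[-0.09, 0.65, -0.01, 0.03, 0, 0.1], [-0.08, 0.65, -0.01, 0.03, 0, 0.1], [-0.06, 0.5, 0, 0.03, 0, 0.1], [0, 0.2, 0, 0, 0, 0], [0, 0, 0, 0, 0, 0]]
  ]
}}

```text
clock: 9.7
eef_pos: [552.7, -230.5, 88.8]
tool_rot: [-1.57, -0.01, -0.063]
force: [-0.5, 0.5, 0.5]
width: 50.0
```

```bash
python3 plan.py 549 -229 18 -0.055;  python3 -c "
from h import *
import pickle
s=cam('side');d=cam('top'); pickle.dump((s,d,st()),open('v5.pkl','wb'))
a=cv2.resize(s['image'][100:310,240:450],(500,500),interpolation=3); b=cv2.resize(d['image'][110:250,120:204],(300,500),interpolation=3)
cv2.imwrite('pics/v5.png',np.hstack([a,b])[...,::-1])"
```

```text
t 9.7 pos [ 552.7 -230.5   88.8] rpy [-1.57  -0.01  -0.063] F [-0.5  0.5  0.5] w 50.0 q [-0.02  0.83  0.62  1.8  -0.7   0.73  0.93] n 2
[-0.06, 0.88, 0.02, -0.0, -0.04, 0.06]
[-0.05, 0.89, 0.02, -0.0, -0.04, 0.06]
```

View pics/v5.png

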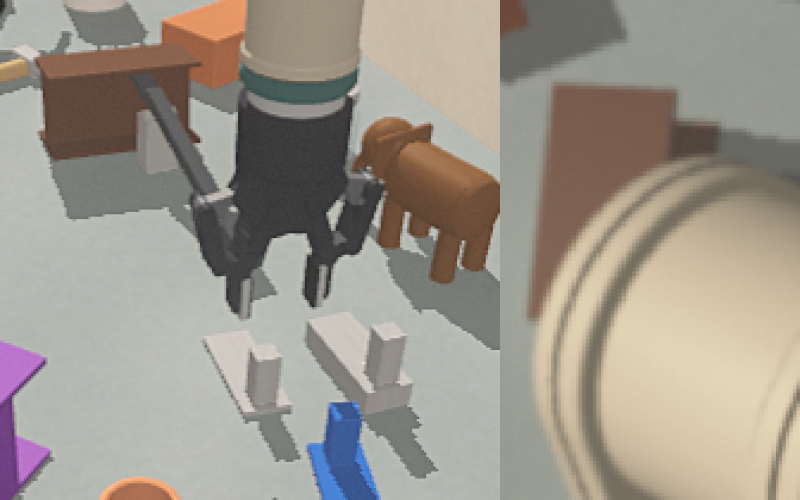

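The beam is held tilted by the bar. The shim's grip top is at view (265,350), below the open fingers. I'll check the shim fit numerically, and use a colour mask to estimate the beam and the gap.

```bash
python3 - <<'E'
from h import *
import pickle
s,d,q=pickle.load(open('v5.pkl','rb'))
P=lambda X:((proj(s,X)[0]-[240,100])*2.381).round(0)
W=lambda u,v,z:px2w(s,[u/2.381+240,v/2.381+100],z)[0].round(0)
print(P((549,-229.5,50)),P(q['eef_pos']), W(265,349,50), W(250,415,5))
# beam pivots at +y bottom edge: fit tilt & shift from flange points
from scipy.optimize import least_squares
# side: -y top corners (45,77),(201,65); bottom -y left (53,158); far left top (37,62)
obs=[((45,77),(-85,-45,93)),((201,65),(85,-45,93)),((53,158),(-85,-45,0)),((38,62),(-85,45,93)),((183,45),(85,45,93))]
top=[((554,84),(85,45,93)),((677,89),(85,-45,93))]
def r(p):
    Rm=(R.from_euler('z',p[2])*R.from_euler('x',-p[3])).as_matrix(); piv=np.array([0,45,0.])
    o=[]
    for uv,X in obs: o.append(P2(s,Rm,piv,p,X)-(np.array(uv)/2.381+[240,100]))
    for uv,X in top: o.append(P2(d,Rm,piv,p,X)-((np.array(uv)-[500,0])/3.571+[120,110]))
    return np.ravel(o)
def P2(c,Rm,piv,p,X):
    X=Rm@(np.array(X,float)-piv)+np.array([p[0],p[1],0])+R.from_euler('z',p[2]).apply(piv); return proj(c,X)[0]
z=least_squares(r,[581,247,.03,.1],x_scale=[10,10,.1,.1]); print('beam',z.x.round(3),r(z.x).round(1))
E
```

```text
[266. 351.] [276. 309.] [ 550. -227.   50.] [ 531. -247.    5.]
beam [ 5.83219e+02  2.29945e+02 -8.80000e-02  1.32000e-01] [ 0.8  0.1  0.1 -1.4 -0.4  0.8 -1.9 -2.6 -2.1 -1.3  1.5 -1.7  1.  -0.8]
```

{"api": "apply_moves", "payload": {
  "commands": [
    [[-0.05, 0.7, 0.02, 0, -0.04, 0.06], [-0.04, 0.6, 0.02, 0, -0.04, 0.06], [0, 0.3, 0, 0, 0, 0], [0, 0.05, 0, 0, 0, 0], [0, 0, 0, 0, 0, 0]]
  ]
}}

```text
clock: 10.22
eef_pos: [557.6, -231.2, 30.5]
tool_rot: [-1.575, -0.017, -0.053]
force: [0.0, -0.5, 0.4]
width: 50.1
```

```bash
python3 plan.py 549 -229 18 -0.055
```

```text
t 10.22 pos [ 557.6 -231.2   30.5] rpy [-1.575 -0.017 -0.053] F [ 0.  -0.5  0.4] w 50.1 q [ 0.02  0.91  0.54  1.82 -0.77  0.62  0.99] n 1
[-0.22, 0.31, 0.04, 0.05, 0.02, 0.19]
```

{"api": "apply_moves", "payload": {
  "commands": [
    [[-0.2, 0.2, 0.04, 0.05, 0.02, 0.19], [0, 0, 0, 0, 0, 0], [0, 0, 0, 0, 0, 0]]
  ]
}}

```text
clock: 10.47
eef_pos: [551.1, -230.0, 25.0]
tool_rot: [-1.572, -0.003, -0.055]
force: [-0.5, 0.1, 0.3]
width: 50.3
```

```bash
python3 plan.py 549 -229 18 -0.055
```

```text
t 10.47 pos [ 551.1 -230.    25. ] rpy [-1.572 -0.003 -0.055] F [-0.5  0.1  0.3] w 50.3 q [ 0.02  0.91  0.54  1.82 -0.77  0.62  0.99] n 1
[-0.06, 0.18, 0.02, 0.01, 0.0, 0.04]
```

{"api": "apply_moves", "payload": {
  "commands": [
    [[-0.06, 0.12, 0, 0, 0, 0.03], [0, 0, 0, 0, 0, 0], [0, 0, 0, 0, 0, 0], [0, 0, 0, 0, 0, 0], [0, 0, 0, 0, 0, 0], [0, 0, 0, 0, 0, 0]]
  ],
  "claw": 8
}}

```text
clock: 10.97
eef_pos: [549.3, -230.5, 21.6]
tool_rot: [-1.573, -0.003, -0.055]
force: [-0.8, 0.3, 0.7]
width: 19.1
```

```bash
python3 plan.py 508 30 50 -0.088
```

```text
t 10.97 pos [ 549.3 -230.5   21.6] rpy [-1.573 -0.003 -0.055] F [-0.8  0.3  0.7] w 19.1 q [ 0.03  0.92  0.54  1.83 -0.78  0.61  0.99] n 8
[-0.17, -0.09, 0.81, 0.0, 0.05, 0.0]
[-0.18, -0.09, 0.8, 0.0, 0.05, 0.0]
[-0.18, -0.09, 0.8, 0.0, 0.05, 0.0]
[-0.18, -0.09, 0.8, 0.0, 0.05, 0.0]
[-0.19, -0.09, 0.8, 0.0, 0.05, 0.0]
[-0.19, -0.09, 0.8, 0.0, 0.05, 0.0]
[-0.19, -0.09, 0.8, 0.0, 0.05, 0.0]
[-0.2, -0.09, 0.8, 0.0, 0.05, 0.0]
```

{"api": "apply_moves", "payload": {
  "commands": [
    [[-0.2, -0.6, 0.2, 0, 0.05, 0], [-0.25, -0.3, 0.7, 0, 0.05, 0], [-0.25, 0, 0.8, 0, 0.05, 0], [-0.25, 0, 0.8, 0, 0.05, 0], [-0.19, 0, 0.8, 0, 0.05, 0], [-0.15, 0, 0.8, 0, 0.05, 0], [0, 0, 0.6, 0, 0.05, 0], [0, 0, 0, 0, 0, 0]]
  ]
}}

```text
clock: 11.63
eef_pos: [507.7, -35.6, 55.8]
tool_rot: [-1.576, -0.001, -0.094]
force: [-0.3, 0.3, -2.6]
width: 19.1
```

```bash
python3 plan.py 510 80 30 -0.088
```

```text
t 11.63 pos [507.7 -35.6  55.8] rpy [-1.576e+00 -1.000e-03 -9.400e-02] F [-0.3  0.3 -2.6] w 19.1 q [-0.35  0.8   0.57  2.06 -0.84  0.53  0.74] n 4
[-0.05, 0.16, 0.72, 0.02, -0.02, 0.0]
[-0.05, 0.16, 0.72, 0.02, -0.02, 0.0]
[-0.05, 0.16, 0.72, 0.02, -0.02, 0.0]
[-0.05, 0.16, 0.72, 0.02, -0.02, 0.0]
```

{"api": "apply_moves", "payload": {
  "commands": [
    [[-0.05, 0.16, 0.7, 0.02, 0, 0], [-0.05, 0.16, 0.7, 0.02, 0, 0], [-0.05, 0.16, 0.6, 0.02, 0, 0], [-0.05, 0.1, 0.4, 0, 0, 0], [0, 0, 0, 0, 0, 0], [0, 0, 0, 0, 0, 0]]
  ]
}}

```text
clock: 12.13
eef_pos: [509.5, 65.1, 30.7]
tool_rot: [-1.573, -0.002, -0.09]
force: [0.4, -0.4, -2.8]
width: 19.1
```

```bash
python3 plan.py 511 90 21.6 -0.088; python3 -c "
from h import *
import pickle
s=cam('side');d=cam('top'); pickle.dump((s,d,st()),open('v6.pkl','wb'))
cv2.imwrite('pics/v6.png',cv2.resize(s['image'][105:210,220:360],(800,600),interpolation=3)[...,::-1])"
```

```text
t 12.13 pos [509.5  65.1  30.7] rpy [-1.573 -0.002 -0.09 ] F [ 0.4 -0.4 -2.8] w 19.1 q [-0.53  0.84  0.54  2.05 -0.91  0.5   0.61] n 1
[-0.02, 0.23, 0.62, 0.02, -0.02, 0.03]
```

View pics/v6.png

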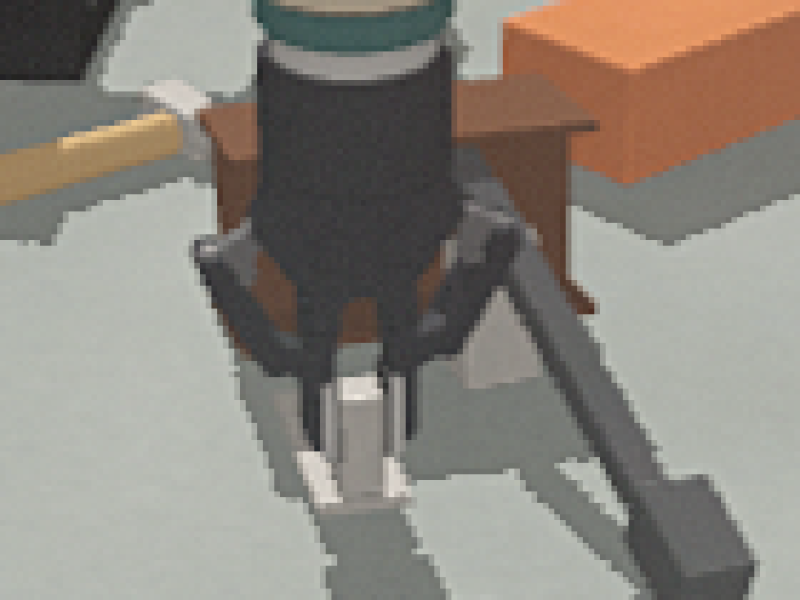

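The shim is aligned with the gap left of the bar, with its rear edge at view (360,505) and clear space to the bar. I'll lower it and slide it in.

{"api": "apply_moves", "payload": {
  "commands": [
    [[0, 0.18, 0.15, 0.02, 0, 0.03], [0, 0.03, 0, 0, 0, 0], [0, 0, 0, 0, 0, 0], [0, 0, 0, 0, 0, 0]]
  ]
}}

```text
clock: 12.57
eef_pos: [511.3, 65.7, 22.5]
tool_rot: [-1.573, -0.002, -0.099]
force: [0.4, 0.0, -2.3]
width: 19.0
```

```bash
python3 plan.py 514 136 21.8 -0.088
```

```text
t 12.57 pos [511.3  65.7  22.5] rpy [-1.573 -0.002 -0.099] F [ 0.4  0.  -2.3] w 19.0 q [-0.52  0.86  0.53  2.05 -0.93  0.49  0.61] n 2
[-0.05, 0.01, 0.88, 0.01, -0.06, 0.01]
[-0.05, 0.01, 0.88, 0.01, -0.06, 0.01]
```

{"api": "apply_moves", "payload": {
  "commands": [
    [[0, 0.01, 0.25, 0, -0.05, 0], [0, 0, 0.25, 0, -0.03, 0], [0, 0, 0.25, 0, 0, 0], [0, 0, 0.2, 0, 0, 0], [0, 0, 0, 0, 0, 0], [0, 0, 0, 0, 0, 0]]
  ]
}}

```text
clock: 13.07
eef_pos: [515.7, 107.7, 22.2]
tool_rot: [-1.572, -0.002, -0.091]
force: [0.5, -1.5, -3.0]
width: 18.9
```

```bash
python3 plan.py 514 136 21.6 -0.088
```

```text
t 13.07 pos [515.7 107.7  22.2] rpy [-1.572 -0.002 -0.091] F [ 0.5 -1.5 -3. ] w 18.9 q [-0.61  0.87  0.55  2.02 -0.92  0.52  0.53] n 1
[-0.11, 0.01, 0.7, 0.02, -0.04, 0.03]
```

{"api": "apply_moves", "payload": {
  "commands": [
    [[0, 0.01, 0.2, 0, 0, 0], [0, 0, 0.2, 0, 0, 0], [0, 0, 0, 0, 0, 0]]
  ]
}}

```text
clock: 13.32
eef_pos: [517.0, 125.5, 21.7]
tool_rot: [-1.572, -0.002, -0.091]
force: [-0.1, 0.8, -2.1]
width: 18.8
```

```bash
python3 plan.py 516 138 21.6 -0.088
```

```text
t 13.32 pos [517.  125.5  21.7] rpy [-1.572 -0.002 -0.091] F [-0.1  0.8 -2.1] w 18.8 q [-0.64  0.88  0.56  2.   -0.92  0.53  0.49] n 1
[-0.05, 0.0, 0.31, 0.02, -0.03, 0.03]
```

No resistance. I'll go about 15 mm more, then settle, release and back off.

{"api": "apply_moves", "payload": {
  "commands": [
    [[0, 0, 0.2, 0, 0, 0], [0, 0, 0.17, 0, 0, 0], [0, 0.01, 0, 0, 0, 0], [0, 0, 0, 0, 0, 0]]
  ]
}}

```text
clock: 13.65
eef_pos: [518.7, 142.2, 21.6]
tool_rot: [-1.572, -0.003, -0.09]
force: [-0.2, -0.1, -2.5]
width: 18.9
```

{"api": "apply_moves", "payload": {
  "commands": [
    [[0, 0, 0, 0, 0, 0], [0, 0, 0, 0, 0, 0], [0, 0, 0, 0, 0, 0], [0, 0, 0, 0, 0, 0]]
  ],
  "claw": 40
}}

```text
clock: 13.98
eef_pos: [519.6, 141.2, 22.3]
tool_rot: [-1.573, -0.005, -0.092]
force: [-0.4, 0.1, -0.5]
width: 40.2
```

{"api": "apply_moves", "payload": {
  "commands": [
    [[0, -0.3, 0, 0, 0, 0], [0, -0.6, 0, 0, 0, 0], [0, -0.8, -0.2, 0, 0, 0], [0, -0.8, -0.5, 0, 0, 0], [0, -0.8, -0.8, 0, 0, 0], [0, -0.5, -0.8, 0, 0, 0], [0, 0, -0.8, 0, 0, 0], [0, 0, -0.8, 0, 0, 0]]
  ]
}}

```text
clock: 14.65
eef_pos: [504.9, -11.6, 183.1]
tool_rot: [-1.571, -0.004, -0.081]
force: [0.5, -0.2, -0.5]
width: 40.0
```

{"api": "apply_moves", "payload": {
  "commands": [
    [[0, 0, -0.8, 0, 0, 0], [0, 0, -0.8, 0, 0, 0], [0, 0, -0.8, 0, 0, 0], [0, 0, -0.8, 0, 0, 0], [0, 0, 0, 0, 0, 0], [0, 0, 0, 0, 0, 0]]
  ]
}}

```text
clock: 15.15
eef_pos: [491.1, -156.7, 191.8]
tool_rot: [-1.576, -0.014, -0.098]
force: [0.2, 0.6, -0.1]
width: 40.0
```

```bash
python3 -c "
from h import *
import pickle
s=cam('side');d=cam('top'); q=st();print(q['clock'],q['eef_pos'])
pickle.dump((s,d,q),open('v7.pkl','wb'))
a=cv2.resize(s['image'][105:225,220:350],(433,400),interpolation=3); b=cv2.resize(d['image'][120:230,120:220],(364,400),interpolation=3)
cv2.imwrite('pics/v7.png',np.hstack([a,b])[...,::-1])"
```

```text
15.25 [ 491.43919379 -155.83333026  191.67725388]
```

View pics/v7.png

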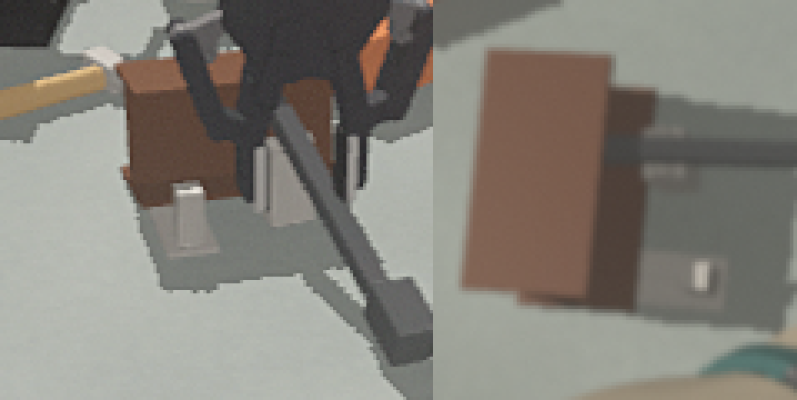

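```bash
python3 - <<'E'
from h import *
import pickle
from scipy.optimize import least_squares
s,d,q=pickle.load(open('v7.pkl','rb'))
a=np.array([3.331,3.333]);b=3.64
obs=[(s,np.array(u)/a+[220,105],X) for u,X in [((134,95),(-85,-45,93)),((119,66),(-85,45,93)),((140,206),(-85,-45,0))]]
obs+=[(d,(np.array(u)-[433,0])/b+[120,120],X) for u,X in [((487,49),(85,45,93)),((613,55),(85,-45,93)),((587,297),(-85,-45,93)),((461,288),(-85,45,93)),((656,90),(85,-45,5)),((634,311),(-85,-45,5))]]
piv=np.array([0,45.,0])
def r(p):
    Rz=R.from_euler('z',p[2]);Rm=Rz*R.from_euler('x',-p[3]); T=np.array([p[0],p[1],0])+Rz.apply(piv)
    return np.ravel([proj(c,Rm.apply(np.array(X)-piv)+T)[0]-u for c,u,X in obs])
z=least_squares(r,[583,230,-.09,.13],x_scale=[10,10,.1,.1],loss='soft_l1');p=z.x;print('beam',p.round(3),r(p).round(1))
W=lambda u,v,h:px2w(d,(np.array([u,v])-[433,0])/b+[120,120],h)[0]
rear=W(723,280,5);edge=W(638,280,14);g=W(706,263,50);print('rear',rear.round(),'edge',edge.round(),'griptop rear',g.round(),'under edge mm',100-np.hypot(*(edge-rear)[:2]))
Rz=R.from_euler('z',p[2])
for n,P in(('tip from TCP',np.array([518.7,142.2,0])+R.from_euler('z',-.09).apply([0,85,0])),('origin',np.array([518.7,142.2,0])),('tip from rear',rear+R.from_euler('z',-.09).apply([0,100,0]))):
    print(n,Rz.inv().apply(P-[p[0],p[1],P[2]]).round())
E
```

```text
beam [ 5.81618e+02  2.33412e+02 -6.70000e-02  1.12000e-01] [-0.9 -0.4 -2.8 -1.2 -0.6  0.7  0.3 -0.6  0.  -0.5  0.4 -0.3  0.2 -0.
 -0.  -0.9 -0.1 -0.1]
rear [519. 132.   5.] edge [517. 193.  14.] griptop rear [525. 136.  50.] under edge mm 38.74078894150103
tip from TCP [-55. -10.   0.]
origin [-57. -95.   0.]
tip from rear [-54.  -5.   0.]
```

```bash
python3 -c "
from h import *
q=st();print(q['clock'],np.round(q['force'],1),np.abs(q['qd']).max());print(finish_job())"
```

```text
15.25 [ 0.1  0.2 -0.1] 0.03280620353188681
the job is handed in; nothing more can be done
None
```

I levered the beam up with the long pry bar over the fulcrum block and left the bar in place. Then I slid the thin grey shim, tip first, under the raised edge, released it and backed off. I handed the job in at 15.25 s; no verdict was reported.

**Last checks, from the final camera views:**
- **Beam:** tilted about 0.11 rad (6.4°).
- **Shim:** its tip is about 35–39 mm under the edge, at beam x ≈ -55 mm and y ≈ -5 to -10 mm. Its origin is at beam y ≈ -95 mm, so the grip is outside. It appears to lie flat on the bench.
- **Gripper:** clear of everything, with the wrist force near zero.

**What disagreed or was not checked:**
- **Beam moved:** it slid about 14 mm and turned about 5° while being levered. The limit is 50 mm.
- **Fits:** the two camera fits of the raised beam differ by about 4 mm and 0.02 rad, both well within the limits.
- **Fulcrum:** my first fit of its position was poor, about 15 mm off. A later side view agreed with the description, and I used that.
- **Levering forces:** I had no direct reading of the bar's contact forces on the fulcrum and beam. That the bar holds the beam up is judged from the pictures only.
- **Rest:** I inferred that the beam and shim are at rest and did not measure it.

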